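# Reset and restart the tripped fume extractor

### The arm

A 7-joint arm with a two-finger parallel gripper is mounted at the origin on the work surface. World frame = base frame: x ahead of the robot, y to its left, z up, the work surface at z = 0. Lengths are in m, angles in rad, forces in N, time in s.
With the tool pointing down it reaches from about 0.4 to 0.85 m from the base axis. Payload 10.4 kg.
Tool frame: the origin (TCP) lies at the very end of the fingers, on their centre line; the grasp point (between the pads) lies 19 mm behind it; z points along the fingers, y is the direction in which the jaws open and shut (so a half turn about z gives the same grasp; the last joint's range is limited). The gripper opens to 87 mm and grips with 3 to 60 N. Pads are 19 mm wide; open, the fingers measure 117 mm over their backs; the gripper's body (75 mm by 190 mm) begins 51 mm behind the grasp point.
Start: joints at [1.326, 0.332, -0.065, 1.46, 0.022, 1.35, -0.088], TCP at [0.138, -0.61, 0.223] pointing down, gripper open.
Joint ranges: [-2.6, 2.6], [-0.5, 2.12], [-1.47, 1.34], [0.16, 2.42], [-1.27, 4.41], [0.06, 2.06], [-2.6, 2.6]. Speed limits (rad/s): [2.22, 2.22, 2.79, 2.79, 3.14, 3.14, 3.14].

### API

Orientations are given as [roll, pitch, yaw] about the fixed x, y, z axes, in that order (R = Rz(yaw) Ry(pitch) Rx(roll)).
In Python, from station import manip, eyes gives the robot as it stands.
- The arm moves only by the tool play_rows, never from a script. Its argument "targets" is a list of rows, each a list of 7 numbers: the opening, from 0 (shut) to 1 (fully open), then the shift along the tool's x, y, z in cm, then the turn, a rotation vector about the tool's x, y, z in rad. A call has 1 to 5 rows; each row shifts and turns the commanded pose from where the row before left it, along the tool's axes as they then stand; what a row does not reach is not made up. A row lasts 1/8 s, in which the tool goes at most 62.5 mm and 10.7 degrees, less where a joint would pass 70% of its speed; a pose out of reach is approached as far as the arm can. A call with a gripper value outside its range is refused whole. The fingers move at their own pace and stop on an object; "newtons" is the grip in N (left out, the last holds). Time passes only in rows, so rows that do not move let the fingers close. It gives the time, the measured TCP pose, the force and the opening at its end, in the units of the state.
- manip.state(): the state, without advancing time (a new reading comes with each control period).
- eyes.snapshot(name): name is "scene" or "top"; returns the picture (420x560x3 uint8, red, green, blue); there is no depth.
- eyes.camera_params(name): a dict with "vfov" (degrees; the focal length in pixels is half the picture's height over the tangent of half this angle, whatever the lens; pixels are square), "cx", "cy" (the principal point, pixels), "camera_from_world" (4x4, takes a point from world to camera coordinates). Camera axes: x right, y down, z forward; pixel columns grow to the right and rows downward; lengths in m; the calibration is good to about 2 mm. A picture is of the moment at which its call begins. camera_params takes no time and is no camera call.
- manip.sign_off(): hands the job in, once; it reports no verdict.
The state is a dict: "time": time; "q": joint angles; "qvel": joint speeds; "effort": joint torques, N m; "tool_pos": TCP position; "eef_rot": TCP orientation; "contact_force": force on the tool from outside, world axes, zero at the start; "moment": the same for the moment, N m; "opening": finger opening in m.
Only numpy, scipy, OpenCV 4.12 (cv2) and the standard library are available. Lean on these libraries where they do the work, as an engineer would, in place of code of your own. Each camera call takes 0.05 s, during which the arm holds its last target.

### The job

The solder-fume extractor has tripped out. At its control box on the bench, reach a fingertip into the deep well and press the sunken blue reset button fully home so that it stays in, and then push the green start button right in and let it spring back. Do not press the red stop button, and leave the mug, cup, tins and tools on the bench where they are.

Things in the scene. Friction and masses are not known exactly. Their poses are not given: they have to be found in the camera images.
- reset_key_top (a point): centre of the top face of the blue overload-reset button (26 mm across), at the bottom of a deep well. The control box is a grey steel box, 100 by 240 mm and 62 mm high, screwed to the bench; three mid-grey units, each 68 mm square and 36 mm high (upper face 98 mm above the bench), sit on it in a row 74 mm apart, in any order: reset, start, stop. Tripped, this button's top lies 20 to 24 mm below the rim of its well; fully pressed, 30 mm below it
- reset_mouth (a point): centre of the mouth of the reset well, level with its rim, 98 mm above the bench. The well is a vertical round bore 46 mm in diameter, open at the top; z is up and x, y are along the sides of the square unit
- reset_key (a joint): travel of the blue reset button in m: 0 fully popped out, 0.008 fully pressed in against its stop, straight down. It yields at about 2.5 N, has no return spring and stays wherever it is pushed; it starts popped out, at 0 to 0.002
- start_key_top (a point): centre of the top face of the green start button (38 mm across), set 4 mm below the rim of its own 46 mm bore in its unit's 98 mm high upper face
- start_key (a joint): travel of the green start button in m: 0 released, 0.006 fully pressed, straight down. It is sprung, 2 N to start moving and 5 N at the bottom, and springs back when let go
- stop_key_top (a point): centre of the top of the red mushroom stop button (40 mm across) on a yellow disc; it stands 17 mm proud of its unit, 115 mm above the bench
- stop_key (a joint): travel of the red stop button in m: 0 released, 0.006 fully pressed; sprung like the start button
- tin_mug: ribbed bright tin mug, 108 mm tall, 110 mm across, wire handle on its own +y side; origin centre of underside
- tin_neck: short tin tube, 60 mm across, 34 mm tall; origin centre of underside
- cup: white cup, 72 mm across, 78 mm tall; origin centre of underside
- flux_tin: small closed round can, copper-coloured with a pale steel lid, 60 mm across, 46 mm tall; origin centre of underside
- file: flat steel file with a wooden handle, 265 mm long along its own x, 22 mm high, lying behind the control box; origin on the bench under the middle
- mallet: wooden mallet lying on the bench along its own x; origin on the bench beneath it
- snips: tinsmith's snips with orange handles, 210 mm long along their own x, lying in front of the control box; origin on the bench under the pivot

How it is judged:
On the way, in this order (a step that is already met when the one before it is completed fails the run):
1. the blue reset button is pressed fully home (value of joint reset_key above 0.0065 m), for 0.1 s.
2. the green start button is pushed right in (value of joint start_key above 0.0045 m), for 0.1 s.
At the end, for the whole second after the job is handed in: the reset button has stayed in (6.5 mm or more of its 8 mm), and the start and stop buttons are released (within 1 mm) (value of joint reset_key above 0.0065 m and value of joint each of start_key, stop_key below 0.001 m); the robot touches nothing.
It fails at once if the start button is pressed before the reset button is home (value of joint start_key above 0.003 m and value of joint reset_key below 0.0065 m).
It fails at once if the red stop button is pressed (2 mm or more) (value of joint stop_key above 0.002 m).
It fails at once if a mug, cup, tin or tool on the bench is lifted, carried or shifted by more than 15 mm, or turned over (distance of any of tin_mug, tin_neck, cup, flux_tin, file, mallet, snips from where it was at the start of the episode above 0.015 m or angle between any of tin_mug, tin_neck, cup, flux_tin, file, mallet, snips's own z axis and vertical above 0.3 rad).
It also fails if it takes over 38 s, if anything falls off the work surface, if the arm or the gripper's body presses on something with over 40 N, if the wrist force passes 120 N, or if a joint passes its speed limit or range.

## Working session

There is one attempt and no reset: what is moved stays moved. The work goes in short steps, Python scripts to look and compute and a tool call to move; the robot and the scene stay as the last step left them, time stands still between calls to the robot, and variables do not carry over. Pictures are saved under pics/ and viewed, and the job is handed in when it is done.

Besides the shell and the picture viewer there is one more tool, called after ">>>" in YAML: its name, and indented under it one key for each argument. play_rows: Moves the arm, as the interface text tells. Its arguments: {"type":"object","properties":{"targets":{"type":"array","items":{"type":"array","items":{"type":"number"}}},"newtons":{"type":"number"}},"required":["targets"]}

```bash
mkdir -p pics; ls; python3 - <<'E'
from station import manip, eyes
import cv2, json
for n in ("scene","top"):
    im=eyes.snapshot(n); cv2.imwrite(f"pics/{n}0.png",im[:,:,::-1]); 
    p=eyes.camera_params(n); print(n,p)
print(manip.state())
E
```

```text
pics
scene {'vfov': 57.53074085845116, 'cx': 276.5421025615659, 'cy': 206.29898694304146, 'camera_from_world': array([[ 0.78726126,  0.61637579, -0.01733777, -0.43049274],
       [ 0.42667448, -0.56483493, -0.70633589, -0.15166055],
       [-0.44516132,  0.5486733 , -0.70766448,  1.3568551 ],
       [ 0.        ,  0.        ,  0.        ,  1.        ]])}
top {'vfov': 49.740659225872065, 'cx': 286.5679481775399, 'cy': 214.18824635081202, 'camera_from_world': array([[ 0.02531616, -0.99954375, -0.01647361,  0.01334707],
       [-0.99289949, -0.02322507, -0.116667  ,  0.57050619],
       [ 0.11623117,  0.0193102 , -0.99303446,  1.09657256],
       [ 0.        ,  0.        ,  0.        ,  1.        ]])}
{'time': 0.1, 'q': array([ 1.32642076,  0.33280195, -0.06467557,  1.46085776,  0.02161861,
        1.3499284 , -0.08848441]), 'qvel': array([-9.14231543e-05,  5.94917303e-04,  1.23570797e-03, -1.19543217e-03,
        1.59099698e-03,  7.47348313e-04,  1.56101880e-03]), 'effort': array([ 1.49919713e-03, -6.24552727e+01,  2.48154189e-02, -3.90721714e+01,
       -6.14422979e-02,  3.66291613e-02,  1.15379094e-04]), 'tool_pos': array([ 0.13737291, -0.60935069,  0.22183746]), 'eef_rot': array([-3.14029582e+00,  8.62656298e-05,  2.21791427e-01]), 'contact_force': array([-0.20858608, -0.09908435, -1.22719007]), 'moment': array([ 0.00445045, -0.01417129,  0.04861443]), 'opening': 0.08710408097864018}
```

View pics/scene0.png

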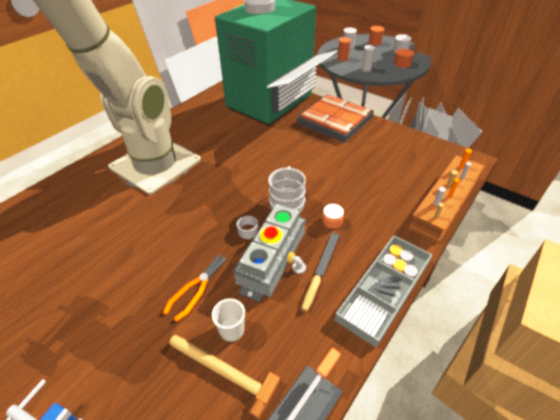

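View pics/top0.png

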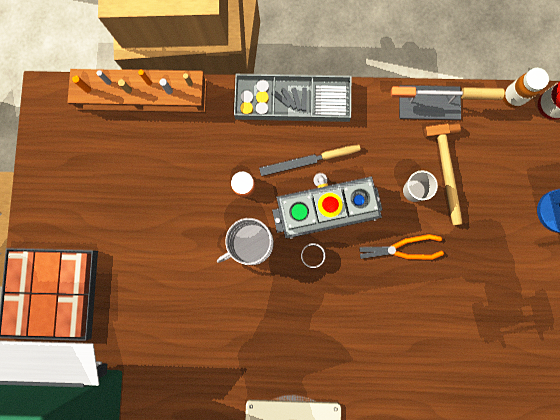

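The scene shows the box with green start (far end), red stop (middle) and blue reset (near end). In the top view start is near (299,211), stop (330,204) and reset (360,200). I'll zoom in next.

```bash
python3 - <<'E'
import cv2
t=cv2.imread("pics/top0.png")[150:280,215:405]; cv2.imwrite("pics/topz.png",cv2.resize(t,None,fx=4.2,fy=4.2,interpolation=cv2.INTER_CUBIC))
t=cv2.imread("pics/scene0.png")[160:310,220:345]; cv2.imwrite("pics/scz.png",cv2.resize(t,None,fx=4,fy=4,interpolation=cv2.INTER_CUBIC))
E
```

```text
(no output)
```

View pics/topz.png

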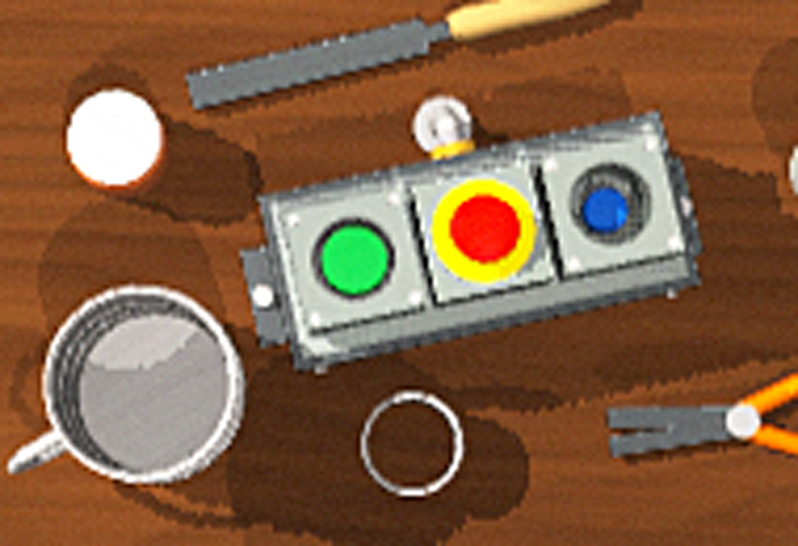

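View pics/scz.png

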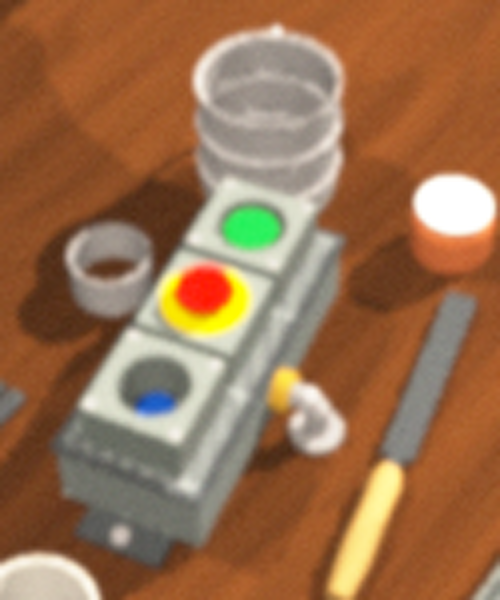

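```bash
cat > h.py <<'E'
import numpy as np, cv2
from station import eyes, manip
def ray(n,u,v):
    p=eyes.camera_params(n); f=210/np.tan(np.radians(p["vfov"]/2)); T=p["camera_from_world"]; R=T[:3,:3]
    d=R.T@np.array([(u-p["cx"])/f,(v-p["cy"])/f,1]); o=-R.T@T[:3,3]; return o,d
def onz(n,u,v,z):
    o,d=ray(n,u,v); return o+d*(z-o[2])/d[2]
def proj(n,P):
    p=eyes.camera_params(n); f=210/np.tan(np.radians(p["vfov"]/2)); T=p["camera_from_world"]
    c=T[:3,:3]@np.asarray(P)+T[:3,3]; return np.array([p["cx"]+f*c[0]/c[2],p["cy"]+f*c[1]/c[2]])
def tri(a,b):
    (o1,d1),(o2,d2)=a,b
    s=np.linalg.lstsq(np.c_[d1,-d2],o2-o1,rcond=None)[0]
    p,q=o1+d1*s[0],o2+d2*s[1]; return (p+q)/2,np.linalg.norm(p-q)
E
python3 - <<'E'
from h import *
rng={"green":((50,120,100),(75,255,255)),"red":((0,200,120),(6,255,255)),"yel":((26,180,150),(34,255,255)),"blue":((105,120,60),(125,255,255))}
roi={"top":(265,170,400,245),"scene":(230,195,310,275)}
C={}
for n in roi:
    im=cv2.imread(f"pics/{n}0.png"); x0,y0,x1,y1=roi[n]
    h=cv2.cvtColor(im[y0:y1,x0:x1],cv2.COLOR_BGR2HSV)
    for c,(a,b) in rng.items():
        m=cv2.inRange(h,a,b); k,l,s,ce=cv2.connectedComponentsWithStats(m)
        if k<2: print(n,c,"none"); continue
        i=1+s[1:,4].argmax(); u,v=ce[i]+[x0,y0]; C[n,c]=(u,v)
        if c=="yel":
            ct=max(cv2.findContours(m,cv2.RETR_EXTERNAL,cv2.CHAIN_APPROX_NONE)[0],key=len); e=cv2.fitEllipse(ct); u,v=e[0][0]+x0,e[0][1]+y0; C[n,c]=(u,v)
        z={"green":.094,"red":.115,"yel":.099,"blue":.076}[c]
        print(n,c,s[i],np.round((u,v),1),onz(n,u,v,z).round(4))
for c in rng:
    print(c,tri(ray("top",*C["top",c]),ray("scene",*C["scene",c])))
# unit corners, reset/start by zoom pix
T=lambda x,y:((x+.5)/4.2-.5+215,(y+.5)/4.2-.5+150)
S=lambda x,y:((x+.5)/4-.5+220,(y+.5)/4-.5+160)
for nm,f,n,pts in [("top reset rim",T,"top",[(610,202)]),("scene rim",S,"scene",[(155,385)]),("top start rim",T,"top",[(354,257)]),("scene start rim",S,"scene",[(253,226)])]:
    for p in pts: print(nm,onz(n,*f(*p),.098).round(4))
E
```

```text
top green [ 26  34  16  16 203] [298.9 211.4] [ 0.5702 -0.0028  0.094 ]
top red [ 57  27  17  15 190] [330.2 203.8] [ 0.5871 -0.0748  0.115 ]
top yel [ 53  23  24  24 236] [329.6 204.4] [ 0.5878 -0.0747  0.099 ]
top blue [89 25 11 11 91] [358.6 199.7] [ 0.6042 -0.1459  0.076 ]
scene green [ 46  17  14  10 113] [282.5 216.5] [ 0.5716 -0.0029  0.094 ]
scene red [35 33 12 10 91] [270.5 232.1] [ 0.5927 -0.0801  0.115 ]
scene yel [ 31  34  21  14 108] [270.6 234.3] [ 0.5886 -0.0753  0.099 ]
scene blue [24 63  9  5 37] [258.2 260.2] [ 0.604  -0.1453  0.076 ]
green (array([ 0.57063325, -0.00249153,  0.09294533]), np.float64(0.0009063665267754367))
red (array([ 0.58832577, -0.0752702 ,  0.10757311]), np.float64(0.0003798662918287777))
yel (array([ 0.58799409, -0.07473067,  0.09809107]), np.float64(0.00013796648888720646))
blue (array([ 0.60421102, -0.14570331,  0.07653634]), np.float64(0.0002591120030812406))
top reset rim [ 0.6055 -0.1456  0.098 ]
scene rim [ 0.6076 -0.147   0.098 ]
top start rim [ 0.5711 -0.0028  0.098 ]
scene start rim [ 0.574  -0.0043  0.098 ]
```

Both cameras agree to about 2 mm, and the start–reset spacing comes out at 147 mm against the 148 mm expected. So the reset well is at about (0.605, -0.146) and start at about (0.571, -0.003). I'll shut the fingers (about 30×19 mm, which fits the 46 mm bore) and move over the well.

>>> play_rows:
  targets:
    - [0, 2, -1.3, 0, 0, 0, 0]
    - [0, 4.6, -2.9, 0, 0, 0, 0]
    - [0, 4.6, -2.9, 0, 0, 0, 0]
    - [0, 4.6, -2.9, 0, 0, 0, 0]
    - [0, 4.6, -2.9, 0, 0, 0, 0]
  newtons: 20

```text
time: 0.72
tool_pos: [0.3098, -0.4364, 0.2225]
eef_rot: [3.141, -0.0, 0.223]
contact_force: [0.2, -1.4, -0.3]
opening: 0.0447
```

>>> play_rows:
  targets:
    - [0, 4.6, -2.9, 0, 0, 0, 0]
    - [0, 4.6, -2.9, 0, 0, 0, 0]
    - [0, 4.6, -2.9, 0, 0, 0, 0]
    - [0, 4.6, -2.9, 0, 0, 0, 0]
    - [0, 4.6, -2.9, 0, 0, 0, 0]

```text
time: 1.35
tool_pos: [0.5016, -0.2443, 0.2226]
eef_rot: [3.141, 0.0, 0.223]
contact_force: [0.7, -0.9, 0.4]
opening: 0.0016
```

>>> play_rows:
  targets:
    - [0, 4.6, -2.9, 0, 0, 0, 0]
    - [0, 4.6, -2.9, 0, 0, 0, 0]
    - [0, 2.5, -1.5, 0, 0, 0, 0]
    - [0, 0, 0, 0, 0, 0, 0]
    - [0, 0, 0, 0, 0, 0, 0]

```text
time: 1.98
tool_pos: [0.5981, -0.1501, 0.2224]
eef_rot: [3.141, 0.001, 0.222]
contact_force: [-0.4, -1.0, 1.3]
opening: 0.0003
```

```bash
cat > w.py <<'E'
import sys; from h import *
from scipy.spatial.transform import Rotation as Ro
s=manip.state(); R=Ro.from_euler("xyz",s["eef_rot"]).as_matrix()
for nm,t in (("reset",(.605,-.146,.098)),("start",(.571,-.003,.094))):
    print(nm,"tool shift cm",(R.T@(np.array(t)-s["tool_pos"])*100).round(2))
print(s["time"],s["tool_pos"].round(4),s["eef_rot"].round(4),s["contact_force"].round(2),s["opening"])
E
python3 w.py
```

```text
reset tool shift cm [ 0.78 -0.25 12.44]
start tool shift cm [  0.6  -14.95  12.83]
1.975 [ 0.5981 -0.1501  0.2224] [3.1412e+00 7.0000e-04 2.2170e-01] [-0.36 -1.    1.28] 0.0002899609140701358
```

>>> play_rows:
  targets:
    - [0, 0.4, -0.15, 2, 0, 0, 0]
    - [0, 0.4, -0.1, 4, 0, 0, 0]
    - [0, 0, 0, 3.5, 0, 0, 0]
    - [0, 0, 0, 1.5, 0, 0, 0]
    - [0, 0, 0, 0, 0, 0, 0]

```text
time: 2.6
tool_pos: [0.6052, -0.1461, 0.1116]
eef_rot: [-3.141, 0.002, 0.221]
contact_force: [0.7, -0.1, 0.8]
opening: 0.0006
```

```bash
python3 w.py; python3 - <<'E'
from h import *
for n,(x0,y0,x1,y1) in {"scene":(200,160,340,280),"top":(265,160,405,260)}.items():
    t=eyes.snapshot(n)[y0:y1,x0:x1,::-1]; cv2.imwrite(f"pics/{n}1.png",cv2.resize(t,None,fx=4,fy=4,interpolation=cv2.INTER_CUBIC))
E
```

```text
reset tool shift cm [-0.01 -0.01  1.36]
start tool shift cm [ -0.19 -14.71   1.77]
2.6 [ 0.6052 -0.1461  0.1116] [-3.1409e+00  1.6000e-03  2.2120e-01] [ 0.68 -0.13  0.77] 0.0005509259641992604
```

View pics/scene1.png

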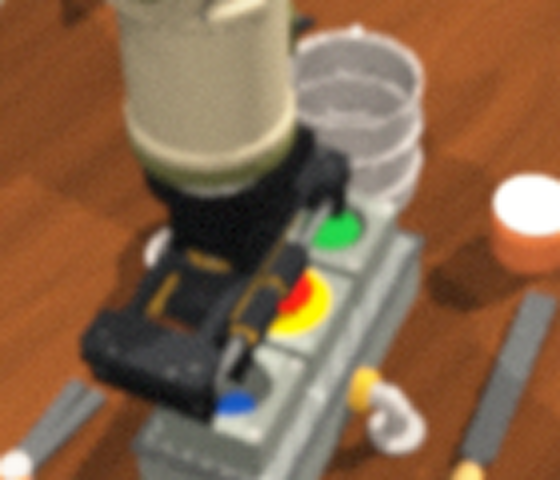

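View pics/top1.png

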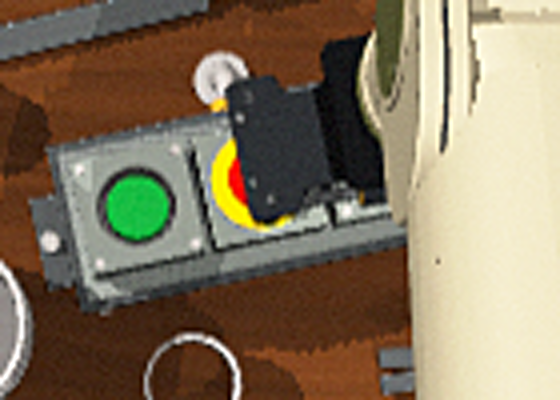

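Scene: the fingertip stands over the mouth, with the blue button visible just below it at crop (235,403). Measured xy error is 0.1 mm. I'll descend, watching the force.

>>> play_rows:
  targets:
    - [0, 0, 0, 1, 0, 0, 0]
    - [0, 0, 0, 0.8, 0, 0, 0]
    - [0, 0, 0, 0.5, 0, 0, 0]
    - [0, 0, 0, 0.4, 0, 0, 0]
    - [0, 0, 0, 0, 0, 0, 0]

```text
time: 3.32
tool_pos: [0.6058, -0.1457, 0.0852]
eef_rot: [-3.141, 0.0, 0.222]
contact_force: [0.4, 0.4, 1.1]
opening: 0.0004
```

```bash
python3 w.py
```

```text
reset tool shift cm [-0.08  0.01 -1.28]
start tool shift cm [ -0.25 -14.69  -0.88]
3.325 [ 0.6058 -0.1457  0.0852] [-3.1414e+00  4.0000e-04  2.2180e-01] [0.45 0.35 1.06] 0.00037846189231598626
```

In the bore with no side force. I'll press on.

>>> play_rows:
  targets:
    - [0, 0, 0, 0.5, 0, 0, 0]
    - [0, 0, 0, 0.4, 0, 0, 0]
    - [0, 0, 0, 0.3, 0, 0, 0]
    - [0, 0, 0, 0.3, 0, 0, 0]
    - [0, 0, 0, 0, 0, 0, 0]

```text
time: 3.95
tool_pos: [0.6059, -0.1458, 0.0703]
eef_rot: [-3.142, 0.0, 0.222]
contact_force: [0.6, -1.8, 0.3]
opening: 0.0008
```

>>> play_rows:
  targets:
    - [0, 0, 0, 0.1, 0, 0, 0]
    - [0, 0, 0, 0.1, 0, 0, 0]
    - [0, 0, 0, 0, 0, 0, 0]

```text
time: 4.32
tool_pos: [0.606, -0.1458, 0.0686]
eef_rot: [3.141, -0.0, 0.222]
contact_force: [-0.5, 0.4, 0.7]
opening: 0.0005
```

>>> play_rows:
  targets:
    - [0, 0, 0, 0.1, 0, 0, 0]
    - [0, 0, 0, 0.1, 0, 0, 0]

```text
time: 4.58
tool_pos: [0.6062, -0.1458, 0.0683]
eef_rot: [3.141, -0.0, 0.222]
contact_force: [-8.9, 0.9, 22.4]
opening: 0.0005
```

>>> play_rows:
  targets:
    - [0, 0, 0, 0.1, 0, 0, 0]
    - [0, 0, 0, 0, 0, 0, 0]

```text
time: 4.82
tool_pos: [0.6062, -0.1458, 0.0683]
eef_rot: [3.14, -0.001, 0.222]
contact_force: [-10.9, 2.1, 24.6]
opening: 0.0003
```

Hard stop at z = 0.0683, where 0.068 is expected for fully pressed, with 24 N. I'll withdraw straight up and then cross high over the stop button.

>>> play_rows:
  targets:
    - [0, 0, 0, -1, 0, 0, 0]
    - [0, 0, 0, -3, 0, 0, 0]
    - [0, 0, 0, -4, 0, 0, 0]
    - [0, 0, 0, -3, 0, 0, 0]
    - [0, 0, 0, 0, 0, 0, 0]

```text
time: 5.45
tool_pos: [0.6073, -0.1459, 0.1782]
eef_rot: [3.14, -0.004, 0.222]
contact_force: [-0.9, 0.2, -0.4]
opening: 0.0004
```

>>> play_rows:
  targets:
    - [0, 0, -3, 0, 0, 0, 0]
    - [0, 0, -4, 0, 0, 0, 0]
    - [0, -0.2, -4, 0, 0, 0, 0]
    - [0, 0, -3.7, 0, 0, 0, 0]
    - [0, 0, 0, 0, 0, 0, 0]

```text
time: 6.08
tool_pos: [0.5707, 0.0007, 0.1749]
eef_rot: [-3.14, 0.001, 0.227]
contact_force: [-0.3, -0.7, 0.5]
opening: 0.0004
```

```bash
python3 w.py; python3 - <<'E'
from h import *
for n,(x0,y0,x1,y1) in {"scene":(200,160,340,280),"top":(265,160,405,260)}.items():
    t=eyes.snapshot(n)[y0:y1,x0:x1,::-1]; cv2.imwrite(f"pics/{n}2.png",cv2.resize(t,None,fx=4,fy=4,interpolation=cv2.INTER_CUBIC))
E
```

```text
reset tool shift cm [ 0.05 15.08  7.67]
start tool shift cm [-0.05  0.38  8.09]
6.075 [0.5707 0.0007 0.1749] [-3.1404e+00  7.0000e-04  2.2700e-01] [-0.26 -0.72  0.49] 0.0004087198121712639
```

View pics/scene2.png

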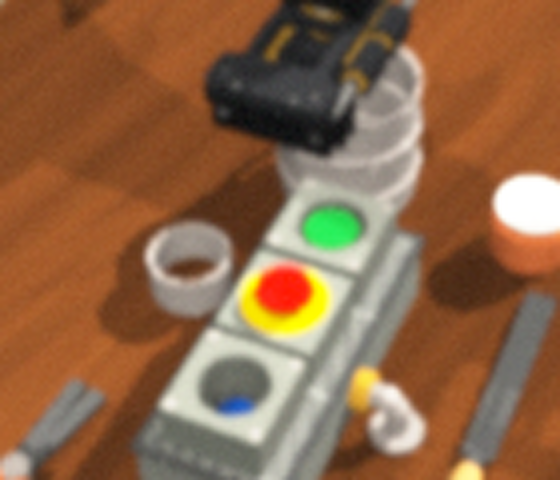

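View pics/top2.png

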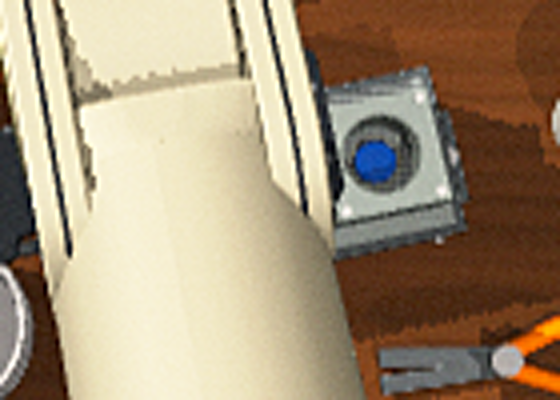

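The scene now shows only a sliver of blue deep in the well (crop (238,405)), so the button has gone down; nothing else has moved. Now the start button.

>>> play_rows:
  targets:
    - [0, 0, 0.3, 2, 0, 0, 0]
    - [0, 0, 0, 2.5, 0, 0, 0]
    - [0, 0, 0, 1.5, 0, 0, 0]
    - [0, 0, 0, 0.7, 0, 0, 0]
    - [0, 0, 0, 0, 0, 0, 0]

```text
time: 6.8
tool_pos: [0.5724, -0.006, 0.1085]
eef_rot: [-3.142, 0.0, 0.221]
contact_force: [0.3, -0.2, -0.0]
opening: 0.0004
```

```bash
python3 w.py
```

```text
reset tool shift cm [ 0.11 14.37  1.05]
start tool shift cm [-0.06 -0.33  1.45]
6.8 [ 0.5724 -0.006   0.1085] [-3.1415e+00  3.0000e-04  2.2150e-01] [ 0.26 -0.18 -0.02] 0.00039245795212002857
```

>>> play_rows:
  targets:
    - [0, 0, -0.3, 0.5, 0, 0, 0]
    - [0, 0, 0, 0.6, 0, 0, 0]
    - [0, 0, 0, 0.4, 0, 0, 0]
    - [0, 0, 0, 0.3, 0, 0, 0]
    - [0, 0, 0, 0, 0, 0, 0]

```text
time: 7.42
tool_pos: [0.5716, -0.0027, 0.0906]
eef_rot: [3.142, 0.0, 0.222]
contact_force: [-1.7, -0.9, 4.3]
opening: 0.0008
```

>>> play_rows:
  targets:
    - [0, 0, 0, 0.2, 0, 0, 0]
    - [0, 0, 0, 0.1, 0, 0, 0]
    - [0, 0, 0, 0, 0, 0, 0]

```text
time: 7.8
tool_pos: [0.5718, -0.0027, 0.0884]
eef_rot: [3.141, -0.0, 0.222]
contact_force: [-5.7, 0.0, 11.5]
opening: 0.0007
```

Bottomed: z = 0.0884, where 0.088 is expected at the stop, with 11.5 N. I'll hold briefly with a touch more, then withdraw.

>>> play_rows:
  targets:
    - [0, 0, 0, 0.05, 0, 0, 0]
    - [0, 0, 0, 0, 0, 0, 0]
    - [0, 0, 0, 0, 0, 0, 0]

```text
time: 8.18
tool_pos: [0.5718, -0.0028, 0.0883]
eef_rot: [3.141, -0.001, 0.222]
contact_force: [-7.5, -0.5, 15.3]
opening: 0.0004
```

>>> play_rows:
  targets:
    - [0, 0, 0, -1, 0, 0, 0]
    - [0, 0, 0, -3, 0, 0, 0]
    - [0, 0, 0, -4, 0, 0, 0]
    - [0, 0, 0, -4, 0, 0, 0]
    - [0, 0, 0, 0, 0, 0, 0]

```text
time: 8.8
tool_pos: [0.5734, -0.0028, 0.2103]
eef_rot: [3.14, -0.005, 0.222]
contact_force: [0.1, -0.3, -0.1]
opening: 0.0004
```

>>> play_rows:
  targets:
    - [0, -3, 0, -2, 0, 0, 0]
    - [0, -4, 0, -1, 0, 0, 0]
    - [0, -4, 0, 0, 0, 0, 0]
    - [0, -2, 0, 0, 0, 0, 0]
    - [0, 0, 0, 0, 0, 0, 0]

```text
time: 9.43
tool_pos: [0.444, -0.0322, 0.2367]
eef_rot: [3.14, 0.0, 0.22]
contact_force: [0.5, -0.4, -0.5]
opening: 0.0004
```

```bash
python3 w.py; python3 - <<'E'
from h import *
for n in("scene","top"):
    t=eyes.snapshot(n)[:,:,::-1].copy(); cv2.imwrite(f"pics/{n}3.png",t)
t=cv2.imread("pics/scene3.png")[160:280,200:340]; cv2.imwrite("pics/scene3z.png",cv2.resize(t,None,fx=4,fy=4,interpolation=cv2.INTER_CUBIC))
E
```

```text
reset tool shift cm [13.23 14.61 13.88]
start tool shift cm [13.04 -0.09 14.26]
9.425 [ 0.444  -0.0322  0.2367] [3.1404e+00 4.0000e-04 2.2040e-01] [ 0.55 -0.4  -0.5 ] 0.000360316565946224
```

View pics/scene3z.png

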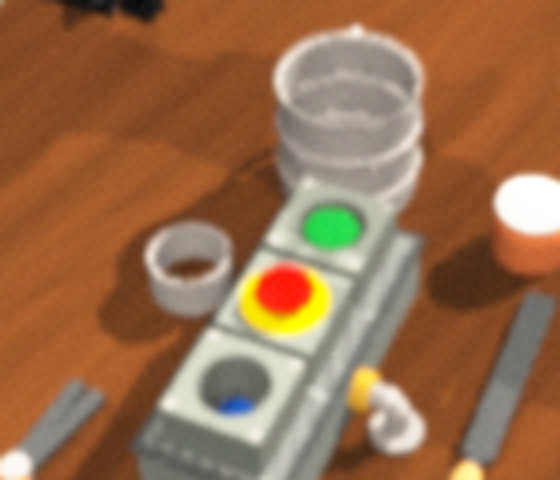

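View pics/top3.png

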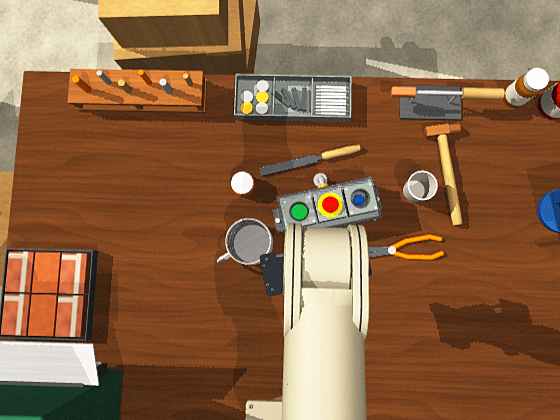

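The blue button is sunk in its well, green is back up at its earlier level, red is untouched, and the bench items are in place. I'll do a quick depth check on blue and green from these pictures.

```bash
python3 - <<'E'
from h import *
rng={"green":((50,120,100),(75,255,255)),"blue":((105,120,60),(125,255,255))}
roi={"top":(265,170,400,225),"scene":(230,195,310,275)}
for c,(a,b) in rng.items():
    r=[];px=[]
    for n,(x0,y0,x1,y1) in roi.items():
        m=cv2.inRange(cv2.cvtColor(cv2.imread(f"pics/{n}3.png")[y0:y1,x0:x1],cv2.COLOR_BGR2HSV),a,b)
        k,l,s,ce=cv2.connectedComponentsWithStats(m); i=1+s[1:,4].argmax(); p=ce[i]+[x0,y0]; px.append((p.round(1),s[i,4])); r.append(ray(n,*p))
    print(c,px,tri(*r))
print(manip.state()["contact_force"], manip.sign_off())
E
```

```text
green [(array([298.9, 211.4]), np.int32(199)), (array([282.6, 216.5]), np.int32(111))] (array([ 0.57084352, -0.00244904,  0.09282413]), np.float64(0.001004845820800145))
blue [(array([358.3, 199.9]), np.int32(90)), (array([258.6, 260.8]), np.int32(24))] (array([ 0.60430584, -0.14502646,  0.07317401]), np.float64(0.0010077887779066156))
the job is handed in; nothing more can be done
[ 0.36261218  0.58845464 -0.36623546] None
```

I pressed the blue reset button home with the shut fingertips, crossed high over the red stop button, and pressed the green start button fully. I then withdrew clear and handed the job in at about 9.5 s of the 38 s allowed.

- **Reset:** the fingertip met a hard stop at z = 0.0683 m with about 24 N, where fully pressed is 0.068 m. The later pictures show the button still sunk in its well.
- **Start:** it bottomed at z = 0.0884 m with 11–15 N, where fully pressed is 0.088 m, and I held it for about 0.4 s. Afterwards the green top measured 0.0928 m, against 0.0929 m before the press, so it has sprung back.
- **Stop button and bench items:** the red button was never touched, and by eye no bench item had moved. The contact force after withdrawing was about zero.
- **One disagreement:** the two-camera height of the blue top came out at 73 mm, about 3 mm lower than before, rather than the 68 mm expected. The rim hides part of the button in the scene camera, which biases that figure upward. I relied on the contact reading instead.

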